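# Pin the fence stop with its thumbscrew

### The arm

A 6-joint arm with a two-finger parallel gripper is mounted at the origin on a cart in front of the work surface, level with it; the furniture and walls round the work are solid. World frame = base frame: x ahead of the robot, y to its left, z up, the work surface at z = 0. Lengths are in m, angles in rad, forces in N, time in s.
With the tool pointing down it reaches from about 0.25 to 0.775 m from the base axis. Payload 4 kg.
Tool frame: the origin (TCP) lies at the very end of the fingers, on their centre line; the grasp point (between the pads) lies 19 mm behind it (robot.pinch_z is the distance from the TCP to the grasp point, in m); z points along the fingers, y is the line along which they close (so a half turn about z gives the same grasp; the last joint's range is limited). The gripper opens to 94 mm and grips with 3 to 60 N. Pads are 16 mm wide; open, the fingers measure 119 mm over their backs; the gripper's body (75 mm by 177 mm) begins 78 mm behind the grasp point.
Start: joints at [1.244, 0.087, 1.371, -0, 1.684, -0.103], TCP at [0.122, 0.536, 0.206] pointing down, gripper open.
Joint ranges: [-3.1, 3.1], [-0.76, 2.03], [0.27, 2.55], [-1.08, 4.22], [0.17, 2.65], [-2.57, 2.57]. Speed limits (rad/s): [2.79, 2.79, 3.14, 3.14, 3.14, 3.14].

### API

Orientations are given as [roll, pitch, yaw] about the fixed x, y, z axes, in that order (R = Rz(yaw) Ry(pitch) Rx(roll)).
In Python, from bench import robot gives the robot as it stands.
- The arm moves only by the tool arm_command, never from a script. Its argument "targets" is one flat list of numbers, 7 for each row, row after row: the turn, a rotation vector about the tool's x, y, z in degrees, then the shift along the tool's x, y, z in mm, then the closure, from -1 (fully open) to 1 (shut). In form: [ax, ay, az, x, y, z, hand, ax, ay, az, x, y, z, hand, ...]. A call has 1 to 20 rows; each row is the pose to reach, as a shift and turn from the pose commanded when the call began, along the tool's axes at that moment; what a row does not reach only later rows make up. A row lasts 1/10 s, in which the tool goes at most 50 mm and 8.59 degrees, less where a joint would pass 70% of its speed; a pose out of reach is approached as far as the arm can. A call with a gripper value outside its range is refused whole. The fingers move at their own pace and stop on an object; the grip force is fixed at half the most. Time passes only in rows, so rows that repeat a pose let the fingers close. It gives the time, the measured TCP pose, the force, the opening and the grip force at its end, in the units of the state.
- robot.get_obs(): the state, without advancing time (a new reading comes with each control period).
- robot.snapshot(name): name is "scene" or "top"; returns a dict with "color" (420x560x3 uint8, red, green, blue), "range_z" (420x560 float32, m along the optical axis (not along the pixel's ray), 0 where there is no reading), "fx", "fy", "cx", "cy" (pixels), "dist_coeffs" ([k1, k2, p1, p2, k3] as OpenCV has them; the pictures are not rectified), "T" (4x4, takes a point from camera to world coordinates). Camera axes: x right, y down, z forward; pixel columns grow to the right and rows downward; lengths in m; the calibration is good to about 2 mm. A picture is of the moment at which its call begins.
- robot.close_job(): hands the job in; it is judged then, once.
The state is a dict: "time": time; "joint_positions": joint angles; "qvel": joint speeds; "joint_torque": joint torques, N m; "tool_pos": TCP position; "ee_rot": TCP orientation; "wrist_force": force on the tool from outside, world axes, zero at the start; "wrist_torque": the same for the moment, N m; "width": finger opening in m; "finger_force": force on a finger pad.
Only numpy, scipy, OpenCV 4.12 (cv2) and the standard library are available. Lean on these libraries where they do the work, as an engineer would, in place of code of your own. Each camera call takes 0.05 s, during which the arm holds its last target. There are 200 camera calls.

### The job

Take the quarter-turn thumbscrew out of the wooden block and put it, foot first, into the slot of the sliding stop on the fence rail. Then slide the stop gently along the rail, feeling for the hidden slot beneath it, until the screw drops through both; do not strain the screw against the stop once it has dropped. Turn the screw a quarter turn clockwise to lock it, let go, and leave the other things alone.

Things in the scene. Friction and masses are not known exactly. Their poses are not given: they have to be found in the camera images.
- screw_wing (a point): Centre of the thumbscrew's upright black wing (its grip): 34 mm along x, 10 mm thick along y, 24 mm high along z (up when it stands). Under it a steel collar, 26 mm across, 5 mm high, its underside 17 mm below this point. About 60 g, loose; it starts upright in the wooden block, collar on the block's top, at any yaw.
- screw_foot (a point): Centre of the underside of the screw's foot, 47 mm below the wing's centre. The flat T foot is 18 mm along x, 7 mm along y, 5 mm high, parallel to the wing (a half turn makes no difference); above it a 7 mm round shank 25 mm long. Once through both slots, a clockwise quarter turn (seen from above) locks it; it meets a stop at about 92 degrees.
- holder: Fixed wooden block 60 x 60 mm, 36 mm high, with a 23 mm round hole, 33 mm deep, in the middle of its top, in which the thumbscrew stands. Origin at the centre of its underside.
- rail: Fixed aluminium fence rail, 340 mm along its y, 54 mm along its x, top 22 mm above the worktop (black end caps 26 mm). Origin: centre of its underside. A 6 mm steel strip closes its channel flush with the top. The strip is bedded in rubber and yields along the rail about 1 mm for 2 N.
- rail_top (a point): Middle of the rail's top. The strip has one slot, hidden under the stop, on the rail's centre line: 22.5 mm along x, 10.5 mm along y, with room below. Its place along y is unknown: the stop's slot reaches it after 12 to 60 mm of travel toward the rail's +y from its start.
- stop_slot (a point): Mouth centre of the slot in the grey stop's flat top, 39 mm above the worktop; axes as the rail's. The slot goes right through the 16 mm thick stop: 21 mm along x, 9 mm along y. The strip is 17 mm below this point. The screw's wing centre is 30 mm above this point when its foot rests on the strip, 17 mm when dropped through both, collar on the stop.
- stop_face (a point): Centre of the outer (-y) face of the stop's raised end block, to push on: 65 mm behind (-y of) the slot's centre, 41 mm above the worktop. The block is 66 mm wide in x, 20 mm thick in y, its top 59 mm above the worktop. The flat part of the stop, 66 mm wide, reaches from the block to 50 mm ahead (+y) of the slot.
- stop (a joint): Travel of the sliding stop along the rail's +y, 0 at its start end to 0.08 m at the far end; begins at 0 to 8 mm. It slides with about 2.5 N of friction and stays where it is left.
- tape_measure_c (a point): Centre of a yellow tape measure, 67 x 80 x 35 mm, lying on the worktop: a bystander.
- offcut_pine_c (a point): Centre of a pine offcut, 45 x 140 x 38 mm, lying behind the rail: a bystander.
- pencil_c (a point): Centre of a flat red carpenter's pencil, 14 x 170 x 8 mm, lying in front of the rail: a bystander.
- pliers_c (a point): Centre of a pair of pliers with blue handles, 60 x 181 x 14 mm, lying at the left: a bystander.
There are look-alikes about, which are no part of the job. Of the things like the part that bears screw_wing, leave any that is red; of the rest the smaller one is meant.

How it is judged:
By the outcome, as a careful person would: the job done as asked, in the order asked, and still so for the second after the job is handed in, with the robot touching nothing.
It also fails if it takes over 58 s, if anything falls off the work surface, if the arm or the gripper's body presses on something with over 40 N, if the wrist force passes 120 N, or if a joint passes its speed limit or range.

## Working session

There is one attempt and no reset: what is moved stays moved. The work goes in short steps, Python scripts to look and compute and a tool call to move; the robot and the scene stay as the last step left them, time stands still between calls to the robot, and variables do not carry over. Pictures are saved under pics/ and viewed, at most 10 in all, crops included, and the job is handed in when it is done.

Besides the shell and the picture viewer there is one more tool, called after "Call:" as name(argument=value, ...) on one line, values as JSON. arm_command: Moves the arm, as the interface text tells. Its arguments: {"type":"object","properties":{"targets":{"type":"array"}},"required":["targets"]}

```bash
mkdir -p pics
cat > h.py <<'E'
import numpy as np,cv2
from bench import robot
def snap(n,save=None):
    s=robot.snapshot(n)
    if save: cv2.imwrite('pics/'+save,s['color'][:,:,::-1])
    return s
def cloud(s):
    h,w=s['range_z'].shape
    K=np.array([[s['fx'],0,s['cx']],[0,s['fy'],s['cy']],[0,0,1]])
    uv=np.stack(np.meshgrid(np.arange(w),np.arange(h)),-1).reshape(-1,1,2).astype(np.float64)
    n=cv2.undistortPoints(uv,K,np.array(s['dist_coeffs'],float)).reshape(h,w,2)
    z=s['range_z'].astype(float)
    P=np.dstack([n[...,0]*z,n[...,1]*z,z])
    T=np.array(s['T']); W=P@T[:3,:3].T+T[:3,3]; W[z==0]=np.nan
    return W
E
python3 - <<'E'
from h import *
a=snap('scene');b=snap('top')
np.savez('s0.npz',a=cloud(a),b=cloud(b),ca=a['color'],cb=b['color'])
cv2.imwrite('pics/scene0.png',a['color'][:,:,::-1]);cv2.imwrite('pics/top0.png',b['color'][:,:,::-1])
print(a['T'],b['T'],robot.get_obs())
E
```

```text
[[ 0.79079826 -0.32075592  0.52130006 -0.0250681 ]
 [-0.61206714 -0.41921394  0.67054715 -0.70882558]
 [ 0.00345428 -0.84933816 -0.52783781  0.70510689]
 [ 0.          0.          0.          1.        ]] [[ 0.0223028  -0.99188602  0.12515871  0.42898592]
 [-0.99957507 -0.02447364 -0.01583384  0.07819635]
 [ 0.01876845 -0.12475238 -0.99201038  1.08192832]
 [ 0.          0.          0.          1.        ]] {'time': 0.1, 'joint_positions': array([ 1.24384262e+00,  8.78794461e-02,  1.37210271e+00,  4.82943513e-06,
        1.68361579e+00, -1.03111827e-01]), 'qvel': array([ 0.00027927, -0.00019118, -0.00375958,  0.0010853 , -0.00030887,
        0.00079274]), 'joint_torque': array([ 1.93870954e-03, -3.41253483e+01, -3.03299975e+01,  7.19950092e-02,
        3.04352771e-02, -1.08402871e-04]), 'tool_pos': array([0.12193446, 0.53579799, 0.20442235]), 'ee_rot': array([-3.13959850e+00, -2.11177834e-04,  2.91775110e+00]), 'wrist_force': array([-0.41505098, -0.07530273, -0.05805498]), 'wrist_torque': array([-0.02791022,  0.0293221 ,  0.00813361]), 'finger_force': 0.0, 'width': 0.09364914698187052}
```

View pics/scene0.png

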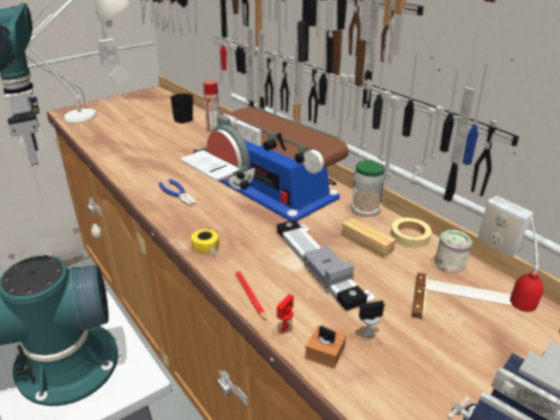

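View pics/top0.png

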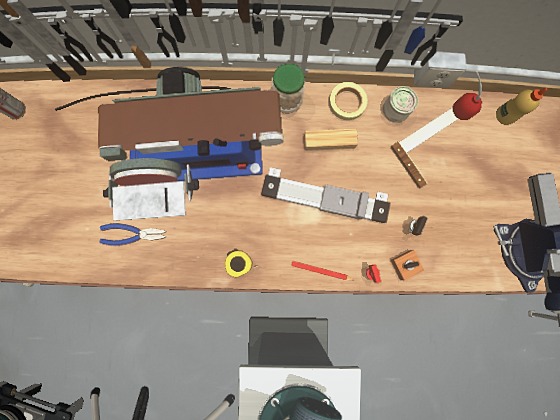

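Candidates in the top view are the red one at (373,272), the black free-standing one at (417,225), and the black one in the wooden block at (408,265). Red is excluded, and the one in the block looks smaller and matches "starts in the wooden block". I'll confirm it in one crop.

Run:
```python
from h import *
d=np.load('s0.npz');b=d['b'];a=d['a']
c1=cv2.resize(d['cb'][180:300,250:440,::-1],None,fx=4,fy=4,interpolation=cv2.INTER_CUBIC)
c2=cv2.resize(d['ca'][220:370,270:390,::-1],None,fx=3,fy=3,interpolation=cv2.INTER_CUBIC)
# c1 760x480
cv2.imwrite('pics/crop.png',c1)
cv2.imwrite('pics/crop2.png',c2)
for n,p in dict(holder=b[250:280,390:428],big=b[212:238,405:430]).items():
    q=p.reshape(-1,3)
    for lo,hi in((.03,.045),(.05,.09),(.09,.2)):
        m=(q[:,2]>lo)&(q[:,2]<hi)
        if m.sum()>3: print(n,lo,m.sum(),np.nanmedian(q[m],0),q[m].min(0),q[m].max(0))
# rail/stop heights
q=b[165:225,260:395].reshape(-1,3)
h,e=np.histogram(q[:,2],bins=np.arange(0,.08,.003));print(h)
def rect(lo,hi):
    m=(q[:,2]>lo)&(q[:,2]<hi); r=cv2.minAreaRect((q[m][:,:2]*1000).astype(np.float32)); print(lo,m.sum(),r,q[m].mean(0)); return r
rect(.018,.030);rect(.034,.046);rect(.053,.066)
```

```text
holder 0.03 463 [ 0.42465218 -0.27497249  0.03549062] [ 0.3877134  -0.31588726  0.03024189] [ 0.46364652 -0.23756078  0.044784  ]
holder 0.05 57 [ 0.42449953 -0.27381895  0.06353468] [ 0.4166047  -0.29233391  0.05016304] [ 0.43229422 -0.26020108  0.06798101]
big 0.05 198 [ 0.52522373 -0.29010088  0.08015687] [ 0.50159174 -0.3069427   0.05002713] [ 0.54969279 -0.27533124  0.08973488]
[1744  271   72   28   26   49  385  697  465  177   33   76  425  350
   55    3    8    9   44  112   41    0    0    0    0    0]
0.018 1724 ((600.461181640625, -48.961700439453125), (364.1878662109375, 76.48638916015625), 75.05288696289062) [ 0.60262191 -0.03297538  0.02323674]
0.034 906 ((589.2630615234375, -102.31307220458984), (108.5904312133789, 67.79853057861328), 78.05229949951172) [ 0.58967866 -0.0954061   0.03875441]
0.053 200 ((579.4335327148438, -149.87353515625), (20.410350799560547, 65.3737564086914), 78.79208374023438) [ 0.57906756 -0.14948806  0.05832989]
```

View pics/crop.png

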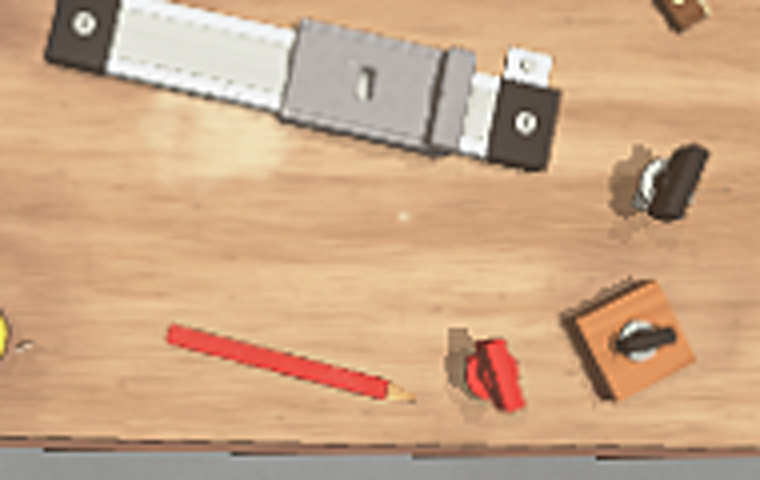

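View pics/crop2.png

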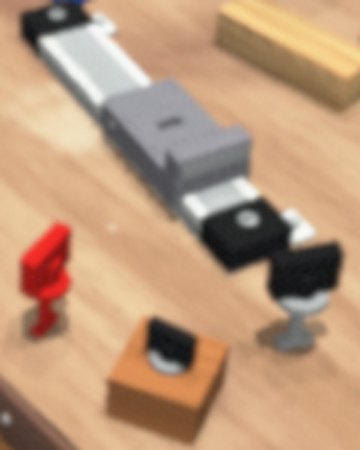

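The crop confirms it: the small black screw in the block is at top (410,265) and the bigger black one at (417,225). The slot is at about top (341.5,201) and scene (327,261). The raised block is on the right, so rail +y points to image left. Next I'll measure from both views.

```bash
cat >> h.py <<'E'
def ray(s,uv,z):
    K=np.array([[s['fx'],0,s['cx']],[0,s['fy'],s['cy']],[0,0,1]])
    n=cv2.undistortPoints(np.array([[uv]],float),K,np.array(s['dist_coeffs'],float)).ravel()
    T=np.array(s['T']); d=T[:3,:3]@np.r_[n,1]; o=T[:3,3]
    return o,d,o+d*(z-o[2])/d[2]
def tri(r1,r2):
    A=np.stack([r1[1],-r2[1]],1); t=np.linalg.lstsq(A,r2[0]-r1[0],rcond=None)[0]
    p=r1[0]+t[0]*r1[1];q=r2[0]+t[1]*r2[1]; return (p+q)/2,np.linalg.norm(p-q)
def dark(img,box,bright_sub=True,thr=None):
    x0,y0,x1,y1=box; g=img[y0:y1,x0:x1].astype(float).mean(-1)
    w=np.clip((np.median(g) if thr is None else thr)-g-(15 if thr is None else 0),0,None); Y,X=np.mgrid[y0:y1,x0:x1]
    return (w*X).sum()/w.sum(),(w*Y).sum()/w.sum(),w
E
python3 - <<'E'
from h import *
a=snap('scene');b=snap('top');A=cloud(a);B=cloud(b)
ub=dark(b['color'],(336,195,348,207));ua=dark(a['color'],(320,256,334,266))
print(ub[:2],ua[:2]);print(ua[2].astype(int))
rb,ra=ray(b,ub[:2],.039),ray(a,ua[:2],.039)
print('slot top',rb[2],'scene',ra[2],'tri',tri(rb,ra))
for n,C,im,bx in (('top',B,b,(385,245,432,285)),('scene',A,a,(300,315,350,365))):
    x0,y0,x1,y1=bx;q=C[y0:y1,x0:x1].reshape(-1,3);c=im['color'][y0:y1,x0:x1].reshape(-1,3).mean(1)
    m=(c<75)&(q[:,2]>.042)&(q[:,2]<.075);p=q[m];r=cv2.minAreaRect((p[:,:2]*1000).astype(np.float32))
    ev,V=np.linalg.eigh(np.cov(p[:,:2].T));v=V[:,1]
    print(n,m.sum(),p.mean(0),p[:,2].max(),r,'yaw',np.degrees(np.arctan2(v[1],v[0])))
    m=(q[:,2]>.031)&(q[:,2]<.04)&(c>75); print(' holder',cv2.minAreaRect((q[m][:,:2]*1000).astype(np.float32)))
# wing pixel centroid rays (dark blob) both views
ub=dark(b['color'],(398,255,424,274),thr=75);ua=dark(a['color'],(312,322,338,348),thr=75)
rb,ra=ray(b,ub[:2],.060),ray(a,ua[:2],.055);print('wing',ub[:2],ua[:2],rb[2],ra[2],tri(rb,ra))
# rail edges: points on stop top & rail in both
for n,C,bx in (('top',B,(255,160,400,230)),('scene',A,(270,215,380,312))):
    x0,y0,x1,y1=bx;q=C[y0:y1,x0:x1].reshape(-1,3)
    for lo,hi in((.036,.042),(.055,.063)):
        m=(q[:,2]>lo)&(q[:,2]<hi);print(n,lo,m.sum(),cv2.minAreaRect((q[m][:,:2]*1000).astype(np.float32)))
# caps
for n,im,C,bs in (('top',b,B,((262,165,282,205),(370,190,392,224))),):
    for x0,y0,x1,y1 in bs:
        c=im['color'][y0:y1,x0:x1].mean(-1);p=C[y0:y1,x0:x1][(c<70)];p=p[(p[:,2]>.015)&(p[:,2]<.032)]
        print('cap',len(p),p.mean(0),cv2.minAreaRect((p[:,:2]*1000).astype(np.float32)))
E
```

```text
(np.float64(342.04528039010796), np.float64(199.45350052246602)) (np.float64(326.3056603773585), np.float64(260.4616352201258))
[[ 0  0  0  0  0  0  0  0  0  0  0  0  0  0]
 [ 0  0  0  0  0  0  0  0  0  0  0  0  0  0]
 [ 0  0  0  0  0  0  0  0  0  0  0  0  0  0]
 [ 0  0  0  0  0  3 11 18 21 18  6  0  0  0]
 [ 0  0  0  9 16 23 31 33 34 31 15  0  0  0]
 [ 0  0  4 23 31 31 28 26 23 15  4  0  0  0]
 [ 0  0  1 15 21 15  9  3  0  0  0  0  0  0]
 [ 0  0  0  0  0  0  0  0  0  0  0  0  0  0]
 [ 0  0  0  0  0  0  0  0  0  0  0  0  0  0]
 [ 0  0  0  0  0  0  0  0  0  0  0  0  0  0]]
slot top [ 0.59194539 -0.09967595  0.039     ] scene [ 0.58890054 -0.09566964  0.039     ] tri (array([ 0.58974417, -0.0980012 ,  0.04062514]), np.float64(0.00467575551557598))
top 55 [ 0.42531295 -0.27448442  0.05989591] 0.06972288802866355 ((425.71929931640625, -276.18975830078125), (9.721375465393066, 33.7404670715332), 16.411666870117188) yaw 106.23941198224685
 holder ((424.917236328125, -277.18377685546875), (60.2049674987793, 62.293724060058594), 25.938425064086914)
scene 166 [ 0.42079312 -0.27906742  0.05721
[... 614 characters left out ...]
(104.4152603149414, 67.24658966064453), 78.11101531982422)
top 0.055 189 ((579.6199951171875, -149.89794921875), (20.95757484436035, 65.40460968017578), 79.09317016601562)
scene 0.036 1044 ((662.1813354492188, -85.74939727783203), (261.4673156738281, 130.84312438964844), 12.657967567443848)
scene 0.055 215 ((494.9779052734375, -159.18943786621094), (231.4613037109375, 37.53628158569336), 6.203221321105957)
cap 87 [0.62805247 0.08968294 0.02478577] ((625.7561645507812, 88.80402374267578), (39.111568450927734, 52.480289459228516), 78.31379699707031)
cap 78 [ 0.5664786  -0.20496388  0.02453383] ((566.6224975585938, -204.9310760498047), (38.229976654052734, 53.76255798339844), 79.46853637695312)
```

```bash
cat > m.py <<'E'
import numpy as np,sys
from scipy.spatial.transform import Rotation as R
# args: from x y z yaw(deg)  to x y z yaw ; prints row (tool turn deg, shift mm)
v=list(map(float,sys.argv[1:])); 
A=R.from_euler('xyz',[180,0,v[3]],degrees=True);B=R.from_euler('xyz',[180,0,v[7]],degrees=True)
print(np.round((A.inv()*B).as_rotvec(degrees=True),1),np.round(A.inv().apply(np.subtract(v[4:7],v[:3])),1))
E
python3 m.py 122 536 206 167.2 424 -276.5 110 106.5; python3 m.py 424 -276.5 110 106.5  424 -276.5 43.5 106.5
```

```text
[ 0.  -0.  60.7] [-474.5 -725.4   96. ]
[0. 0. 0.] [-0.  -0.  66.5]
```

Call:
arm_command(targets=[0, 0, 60.7, -474.5, -725.4, 60, -1, 0, 0, 60.7, -474.5, -725.4, 60, -1, 0, 0, 60.7, -474.5, -725.4, 60, -1, 0, 0, 60.7, -474.5, -725.4, 60, -1, 0, 0, 60.7, -474.5, -725.4, 60, -1, 0, 0, 60.7, -474.5, -725.4, 60, -1, 0, 0, 60.7, -474.5, -725.4, 60, -1, 0, 0, 60.7, -474.5, -725.4, 60, -1, 0, 0, 60.7, -474.5, -725.4, 60, -1, 0, 0, 60.7, -474.5, -725.4, 60, -1, 0, 0, 60.7, -474.5, -725.4, 60, -1, 0, 0, 60.7, -474.5, -725.4, 60, -1, 0, 0, 60.7, -474.5, -725.4, 60, -1, 0, 0, 60.7, -474.5, -725.4, 60, -1, 0, 0, 60.7, -474.5, -725.4, 60, -1, 0, 0, 60.7, -474.5, -725.4, 60, -1, 0, 0, 60.7, -474.5, -725.4, 60, -1, 0, 0, 60.7, -474.5, -725.4, 96, -1, 0, 0, 60.7, -474.5, -725.4, 96, -1, 0, 0, 60.7, -474.5, -725.4, 96, -1])

```text
time: 2.2
tool_pos: [0.4229, -0.2757, 0.1084]
ee_rot: [-3.14, -0.003, 1.858]
wrist_force: [0.1, 0.8, 0.1]
width: 0.0941
finger_force: 0.0
```

Call:
arm_command(targets=[0, 0, 0, 0, 0, 30, -1, 0, 0, 0, 0, 0, 55, -1, 0, 0, 0, 0, 0, 64.5, -1, 0, 0, 0, 0, 0, 64.5, -1, 0, 0, 0, 0, 0, 64.5, 0.9, 0, 0, 0, 0, 0, 64.5, 0.9, 0, 0, 0, 0, 0, 64.5, 0.9, 0, 0, 0, 0, 0, 64.5, 0.9, 0, 0, 0, 0, 0, 64.5, 0.9, 0, 0, 0, 0, 0, 64.5, 0.9, 0, 0, 0, 0, 0, 64.5, 0.9, 0, 0, 0, 0, 0, 64.5, 0.9])

```text
time: 3.4
tool_pos: [0.4237, -0.2763, 0.0448]
ee_rot: [-3.142, -0.0, 1.858]
wrist_force: [0.4, 0.7, 0.3]
width: 0.0334
finger_force: 0.0
```

Call:
arm_command(targets=[0, 0, 0, 0, 0, 0, 1, 0, 0, 0, 0, 0, 0, 1, 0, 0, 0, 0, 0, 0, 1, 0, 0, 0, 0, 0, 0, 1, 0, 0, 0, 0, 0, 0, 1, 0, 0, 0, 0, 0, 0, 1])

```text
time: 4.0
tool_pos: [0.4238, -0.2763, 0.0449]
ee_rot: [3.142, -0.0, 1.858]
wrist_force: [0.4, -0.1, -0.1]
width: 0.0095
finger_force: 30.0
```

```bash
python3 m.py 424 -276.5 45.5 106.5 589.5 -97 115.5 168.6
```

```text
[  0.    0.  -62.1] [125.1 209.7 -70. ]
```

Call:
arm_command(targets=[0, 0, 0, 0, 0, -40, 1, 0, 0, 0, 0, 0, -70, 1, 0, 0, 0, 0, 0, -70, 1])

```text
time: 4.3
tool_pos: [0.4263, -0.2784, 0.12]
ee_rot: [3.136, 0.008, 1.858]
wrist_force: [0.1, -0.1, 0.1]
width: 0.0099
finger_force: 30.0
```

Call:
arm_command(targets=[0, 0, -62.1, 125.1, 209.7, 0, 1, 0, 0, -62.1, 125.1, 209.7, 0, 1, 0, 0, -62.1, 125.1, 209.7, 0, 1, 0, 0, -62.1, 125.1, 209.7, 0, 1, 0, 0, -62.1, 125.1, 209.7, 0, 1, 0, 0, -62.1, 125.1, 209.7, 0, 1, 0, 0, -62.1, 125.1, 209.7, 0, 1, 0, 0, -62.1, 125.1, 209.7, 0, 1, 0, 0, -62.1, 125.1, 209.7, 0, 1, 0, 0, -62.1, 125.1, 209.7, 0, 1])

```text
time: 5.3
tool_pos: [0.5887, -0.0967, 0.1137]
ee_rot: [3.141, -0.002, 2.941]
wrist_force: [-0.2, 0.3, -0.9]
width: 0.01
finger_force: 30.0
```

Run:
```python
from h import *
a=snap('scene');b=snap('top')
o=robot.get_obs();print(o['time'],o['tool_pos'],np.degrees(o['ee_rot']),o['width'])
c=cv2.resize(a['color'][190:320,250:400,::-1],None,fx=4,fy=4,interpolation=cv2.INTER_CUBIC)
cv2.imwrite('pics/hold.png',c)
np.savez('s1.npz',a=cloud(a),b=cloud(b),ca=a['color'],cb=b['color'])
```

```text
5.4 [ 0.58899402 -0.09691144  0.11429738] [ 1.79990692e+02 -5.72956449e-02  1.68530746e+02] 0.009539036333213671
```

View pics/hold.png

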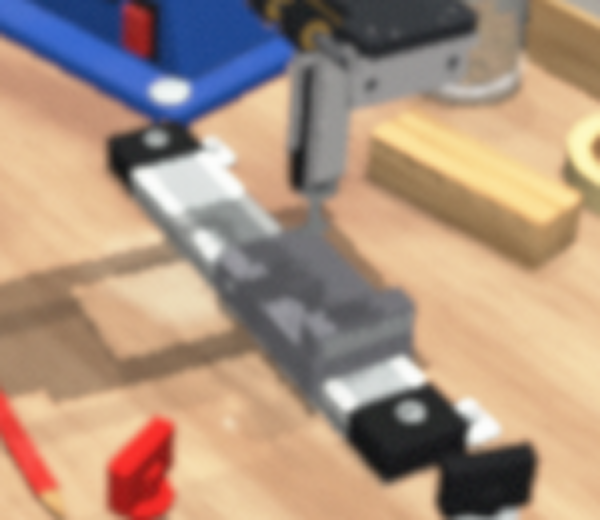

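The screw hangs below the fingers at crop (316,205), with the foot near (316,222), above the stop. Next I'll measure its offset from the TCP in the depth data.

Run:
```python
from h import *
d=np.load('s1.npz');yr=np.radians(-11.4);ex=np.array([np.cos(yr),np.sin(yr)]);ey=np.array([-ex[1],ex[0]])
t=np.array([.589,-.0969])
for k in 'ab':
    C=d[k].reshape(-1,3);r=C[:,:2]-t;X=r@ex*1000;Y=r@ey*1000
    for lo,hi in((.072,.081),(.083,.104),(.105,.111),(.111,.118),(.118,.15)):
        m=(C[:,2]>lo)&(C[:,2]<hi)&(abs(X)<30)&(abs(Y)<30)
        if m.sum()>2: print(k,lo,m.sum(),'x',np.percentile(X[m],[0,10,50,90,100]).round(1),'y',np.percentile(Y[m],[0,10,50,90,100]).round(1))
# grey image row around the hanging screw
g=d['ca'][236:250,318:342].mean(-1).astype(int);print(g)
print((d['a'][236:250:2,322:338,2]*1000).round(0))
```

```text
a 0.072 18 x [-7.4 -6.9  0.4  8.3  8.7] y [-3.9 -2.8 -0.5  2.9  4.9]
a 0.083 16 x [-4.3 -2.9 -1.4  1.8  2.5] y [-4.4 -3.3 -1.2  0.3  1.3]
a 0.105 28 x [-11.2 -10.8  -2.3   8.9  14. ] y [-13.2 -11.5  -8.   -3.3   0.9]
a 0.111 23 x [-16.8 -16.4  -9.6   3.9  14. ] y [-9.4 -7.6 -4.7 -1.3  1.9]
a 0.118 191 x [-18.  -13.9  -9.2   4.2   8.5] y [-18.4 -16.7 -10.3  10.6  20.2]
[[169 169 166 151 116  75  56  65  88 102 100  96  94  97 107 116 132 149
  158 164 165 165 163 155]
 [170 169 167 158 133 104  89  89  98 101 101  96  98 105 112 122 137 153
  161 165 167 169 169 167]
 [169 168 167 163 154 138 126 120 116 114 112 110 114 119 127 135 150 161
  167 167 169 170 171 173]
 [167 167 167 166 164 157 149 141 134 125 122 122 126 134 142 153 163 169
  172 171 172 172 174 174]
 [165 165 163 163 161 159 152 146 140 131 124 124 130 144 158 165 169 172
  174 173 174 175 176 176]
 [160 157 152 147 146 144 136 133 134 128 122 120 122 139 156 167 170 172
  175 174 175 177 176 177]
 [147 140 132 125 123 121 118 118 120 120 120 118 115 126 144 159 167 172
  173 173 174 174 177 177]
 [133 123 115 113 112 
[... 581 characters left out ...]
5]
 [130 127 120 117 116 118 116 116 118 116 117 117 118 120 121 124 126 131
  144 162 178 186 187 188]]
[[113. 115. 115. 116. 115. 119. 117. 113. 112. 111. 112. 111. 109.   1.
   -1.  -0.]
 [ -1.   1. 106. 109. 108. 109. 108. 109. 109. 109. 109. 109.  -1.   1.
    1.  -2.]
 [ -0.  -1.   1.  -0.   0. 105. 105. 104. 106.  -3.   1.   0.   0.   0.
    1.   1.]
 [ -0.  -1.   2.  -1.   0.  93.  94.  92.  -2.   1.   2.  -1.  -1.  -1.
    0.   0.]
 [ -0.   0.   0.   1.  -0.  87.  89.  86.  -1.  -2.  -0.  -0.  -1.  -1.
    0.   1.]
 [  1.   2.  -1.  -1.  78.  83.  84.  82.  79.  79.   1.   1.   1.   1.
   -0.  -0.]
 [ 39.  39.  75.  78.  80.  77.  76.  76.  -2.  -1.   1.   0.  -0.  -3.
   -1.  -1.]]
```

Run:
```python
from h import *
d=np.load('s0.npz');yr=np.radians(-11.4);ex=np.array([np.cos(yr),np.sin(yr)]);ey=np.array([-ex[1],ex[0]])
t=np.array([.589,-.0969])
for k in 'ab':
    C=d[k].reshape(-1,3);r=C[:,:2]-t;X=r@ex*1000;Y=r@ey*1000
    for n,lo,hi,bx in(('flat',.036,.042,(-45,45,-40,60)),('block',.055,.063,(-45,45,-75,-35)),('railtop',.019,.0245,(-40,40,60,130)),('cap+',.0245,.03,(-40,40,150,200)),('cap-',.024,.03,(-40,40,-140,-80))):
        m=(C[:,2]>lo)&(C[:,2]<hi)&(X>bx[0])&(X<bx[1])&(Y>bx[2])&(Y<bx[3])
        if m.sum()<9: continue
        xs=[np.percentile(X[m],[1,99]).round(1)]
        rc=cv2.minAreaRect(np.stack([X[m],Y[m]],1).astype(np.float32))
        print(k,n,m.sum(),'x',xs[0],xs[0].mean(),'y',np.percentile(Y[m],[1,99]).round(1),'ang',rc[2],np.array(rc[0]).round(1))
```

```text
a flat 594 x [-35.8  32.1] -1.8499999999999979 y [-33.4  50. ] ang 89.81660461425781 [-1.6  7.4]
a block 184 x [-35.2  31.5] -1.8500000000000014 y [-65.3 -44. ] ang 1.8412671089172363 [ -2.1 -54.6]
a railtop 288 x [-28.8  23.5] -2.6500000000000004 y [ 69.6 129.8] ang 0.47712913155555725 [-2.5 97.8]
a cap+ 133 x [-30.1  22.1] -4.0 y [158.3 199.5] ang 1.0793671607971191 [ -3.3 176. ]
a cap- 334 x [-29.   24.8] -2.0999999999999996 y [-131.7  -83.5] ang 1.081289291381836 [  -1.7 -106.5]
b flat 732 x [-32.   33.7] 0.8500000000000014 y [-39.4  48.1] ang 89.66426849365234 [0.9 4.5]
b block 192 x [-30.8  32.7] 0.9500000000000011 y [-63.7 -43.8] ang 0.19207385182380676 [  1.2 -53.8]
b railtop 445 x [-25.2  28.1] 1.450000000000001 y [ 60.9 129. ] ang 0.32593590021133423 [ 1.5 95.1]
b cap+ 185 x [-25.4  27.7] 1.1500000000000004 y [153.8 199.3] ang 3.2436482906341553 [  0.7 175.7]
b cap- 255 x [-25.5  27.6] 1.0500000000000007 y [-130.7  -83.5] ang 3.214524030685425 [   1.4 -106.7]
```

Call:
arm_command(targets=[0, 0, 0, 1, 0.4, 20, 1, 0, 0, 0, 1, 0.4, 33, 1, 0, 0, 0, 1, 0.4, 35, 1, 0, 0, 0, 1, 0.4, 36, 1, 0, 0, 0, 1, 0.4, 37, 1, 0, 0, 0, 1, 0.4, 38, 1, 0, 0, 0, 1, 0.4, 39, 1, 0, 0, 0, 1, 0.4, 39, 1])

```text
time: 6.2
tool_pos: [0.5891, -0.0965, 0.0775]
ee_rot: [-3.142, 0.002, 2.942]
wrist_force: [-0.9, 0.3, 4.0]
width: 0.0094
finger_force: 30.0
```

Call:
arm_command(targets=[0, 0, 0, 0.5, 0, 0.5, 1, 0, 0, 0, 1, 0, 1, 1, 0, 0, 0, 1.5, 0, 1, 1, 0, 0, 0, 2, 0, 1, 1, 0, 0, 0, 2, 0, 1, 1])

```text
time: 6.7
tool_pos: [0.5886, -0.0964, 0.0773]
ee_rot: [-3.141, 0.006, 2.942]
wrist_force: [1.6, 0.1, 5.6]
width: 0.0095
finger_force: 30.0
```

Call:
arm_command(targets=[0, 0, 0, -1, 0, -1.5, 1, 0, 0, 0, -1, 0, -1, 1, 0, 0, 0, -1, 0.5, -1, 1, 0, 0, 0, -1, 1, -1, 1, 0, 0, 0, -1, 1.5, -1, 1, 0, 0, 0, -1, 1.5, -1, 1])

```text
time: 7.3
tool_pos: [0.5886, -0.0959, 0.0772]
ee_rot: [-3.139, 0.003, 2.942]
wrist_force: [-0.0, -2.3, 5.4]
width: 0.0095
finger_force: 30.0
```

Run:
```python
from h import *
a=snap('scene');b=snap('top')
c=cv2.resize(a['color'][225:285,300:360,::-1],None,fx=9,fy=9,interpolation=cv2.INTER_CUBIC)
cv2.imwrite('pics/near.png',c)
np.savez('s2.npz',a=cloud(a),ca=a['color'],cb=b['color'])
```

```text
(no output)
```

View pics/near.png

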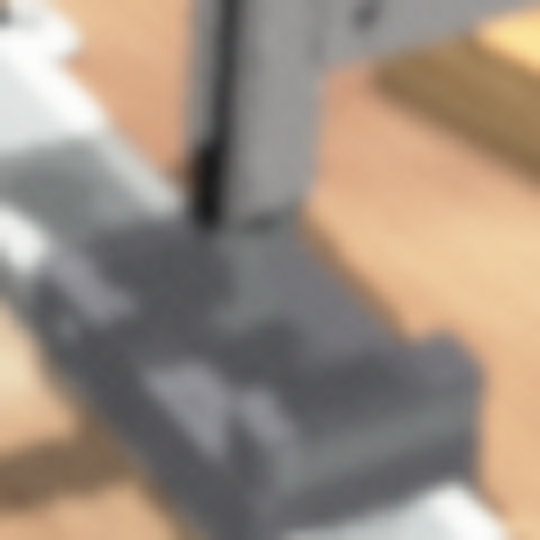

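The foot sits on the stop's top (crop 260,220) and isn't in the slot yet. I'll sweep with lighter contact.

Call:
arm_command(targets=[0, 0, 0, 0, 0, -1.5, 1, 0, 0, 0, 0, 0, -1.1, 1, 0, 0, 0, 0, -0.4, -1.1, 1, 0, 0, 0, 0, -0.8, -1.1, 1, 0, 0, 0, 0, -1.2, -1.1, 1, 0, 0, 0, 0, -1.6, -1.1, 1, 0, 0, 0, 0, -2.0, -1.1, 1, 0, 0, 0, 0, -2.4, -1.1, 1, 0, 0, 0, 0, -2.4, -1.1, 1])

```text
time: 8.3
tool_pos: [0.5872, -0.0966, 0.077]
ee_rot: [3.141, -0.0, 2.942]
wrist_force: [0.6, 0.8, -0.6]
width: 0.0097
finger_force: 30.0
```

Call:
arm_command(targets=[0, 0, 0, 0, 0.3, 1, 1, 0, 0, 0, 0, 0.3, 2, 1, 0, 0, 0, 0, 0.3, 3, 1, 0, 0, 0, 0, 0.3, 3, 1])

```text
time: 8.7
tool_pos: [0.5872, -0.0966, 0.0738]
ee_rot: [3.141, -0.0, 2.942]
wrist_force: [-0.2, 0.2, -1.0]
width: 0.0098
finger_force: 30.0
```

Call:
arm_command(targets=[0, 0, 0, 0, 0, 4, 1, 0, 0, 0, 0, 0, 8, 1, 0, 0, 0, 0, 0, 11, 1, 0, 0, 0, 0, 0, 12.5, 1, 0, 0, 0, 0, 0, 13, 1, 0, 0, 0, 0, 0, 13, 1])

```text
time: 9.3
tool_pos: [0.5874, -0.0967, 0.0612]
ee_rot: [3.142, 0.0, 2.942]
wrist_force: [-0.4, -0.5, -0.2]
width: 0.0097
finger_force: 30.0
```

Call:
arm_command(targets=[0, 0, 0, 0, 0, 0, 0.4, 0, 0, 0, 0, 0, 0, 0.4, 0, 0, 0, 0, 0, 0, 0.4, 0, 0, 0, 0, 0, 0, 0.4, 0, 0, 0, 0, 0, -20, 0.4, 0, 0, 0, 0, 0, -45, 0.4, 0, 0, 0, 0, 0, -45, 1, 0, 0, 0, 0, -45, -45, 1, 0, 0, 0, 0, -88, -45, 1, 0, 0, 0, 0, -88, -20, 1, 0, 0, 0, 0, -88, 15, 1, 0, 0, 0, 0, -88, 24, 1, 0, 0, 0, 0, -88, 24, 1])

```text
time: 10.6
tool_pos: [0.5679, -0.182, 0.034]
ee_rot: [3.14, -0.006, 2.942]
wrist_force: [-0.7, -0.4, 0.4]
width: 0.0006
finger_force: 0.0
```

Run:
```python
from h import *
a=snap('scene');b=snap('top')
np.savez('s3.npz',a=cloud(a),b=cloud(b),ca=a['color'],cb=b['color'])
c=np.hstack([cv2.resize(a['color'][215:305,290:370,::-1],(400,450),interpolation=cv2.INTER_CUBIC),cv2.resize(b['color'][165:255,310:390,::-1],(400,450),interpolation=cv2.INTER_CUBIC)])
cv2.imwrite('pics/rel.png',c)
o=robot.get_obs();print(o['time'],o['tool_pos'],o['wrist_force'],o['width'])
```

```text
10.7 [ 0.57051056 -0.18281611  0.03775971] [-0.49923402  0.02347841 -0.39762118] 0.0007349823216007681
```

View pics/rel.png

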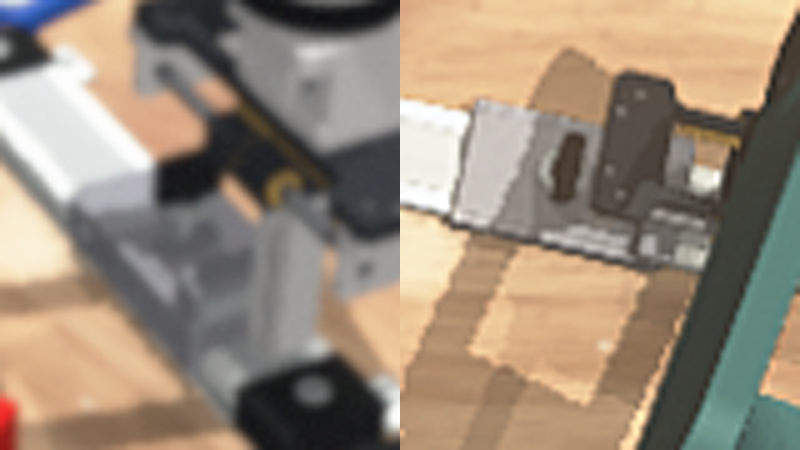

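The screw stands upright in the slot (wing at crop (568,165) in top, (190,180) in scene), and the closed fingers are behind the stop's face. I'll push gently now.

Call:
arm_command(targets=[0, 0, 0, 0, 2, 0, 1, 0, 0, 0, 0, 4, 0, 1, 0, 0, 0, 0, 6, 0, 1, 0, 0, 0, 0, 7, 0, 1, 0, 0, 0, 0, 8, 0, 1, 0, 0, 0, 0, 9, 0, 1, 0, 0, 0, 0, 10, 0, 1, 0, 0, 0, 0, 11, 0, 1, 0, 0, 0, 0, 12, 0, 1])

```text
time: 11.6
tool_pos: [0.5721, -0.172, 0.037]
ee_rot: [-3.14, -0.0, 2.942]
wrist_force: [-0.9, -2.4, 0.2]
width: 0.0007
finger_force: 1.3
```

```bash
cat > mon.py <<'E'
from h import *
yr=np.radians(-11.4);ex=np.array([np.cos(yr),np.sin(yr)]);ey=np.array([-ex[1],ex[0]]);t=np.array([.5872,-.0967])
s=snap('scene');sb=snap('top');o=robot.get_obs();p=(o['tool_pos'][:2]-t)@ey*1000
print('tcpY %.1f'%p,'t',o['time'],'Fy %.1f'%(o['wrist_force'][:2]@ey),'z %.1f'%(o['tool_pos'][2]*1000))
for n,C,c in(('scene',cloud(s),s['color']),('top',cloud(sb),sb['color'])):
    r=C[...,:2]-t;X=r@ex*1000;Y=r@ey*1000;Z=C[...,2]*1000
    m=(abs(X)<20)&(Y>p+45)&(Y<p+100)&(Z>55)&(Z<95)&(c.mean(-1)<90)
    if m.sum()>3: print(n,m.sum(),'top z',np.percentile(Z[m],[50,90]).round(1),'Y',np.median(Y[m]).round(1))
    m=(abs(X)<25)&(Z>33)&(Z<45)&(Y>p+85)&(Y<p+150)
    if m.sum()>3: print('   stop front edge Y',np.percentile(Y[m],97).round(1))
E
python3 mon.py
```

```text
tcpY -76.6 t 11.7 Fy -2.5 z 37.0
scene 128 top z [71.8 80.7] Y -3.4
   stop front edge Y 52.4
top 33 top z [78.8 80.8] Y 3.6
   stop front edge Y 48.9
```

Call:
arm_command(targets=[0, 0, 0, 0, 1, 0, 1, 0, 0, 0, 0, 2, 0, 1, 0, 0, 0, 0, 3, 0, 1, 0, 0, 0, 0, 4, 0, 1, 0, 0, 0, 0, 4, 0, 1])

```text
time: 12.2
tool_pos: [0.5731, -0.1671, 0.037]
ee_rot: [3.141, -0.0, 2.942]
wrist_force: [-0.7, -2.4, -0.5]
width: 0.0007
finger_force: 1.3
```

```bash
python3 mon.py
```

```text
tcpY -71.8 t 12.3 Fy -2.2 z 37.0
scene 127 top z [71.6 81.2] Y 1.1
   stop front edge Y 56.2
top 34 top z [77.4 81. ] Y 7.9
   stop front edge Y 53.6
```

Call:
arm_command(targets=[0, 0, 0, 0, 1, 0, 1, 0, 0, 0, 0, 2, 0, 1, 0, 0, 0, 0, 3, 0, 1, 0, 0, 0, 0, 4, 0, 1])

```text
time: 12.7
tool_pos: [0.5739, -0.1632, 0.037]
ee_rot: [3.142, -0.0, 2.942]
wrist_force: [-1.4, -3.4, -0.2]
width: 0.0005
finger_force: 1.6
```

```bash
python3 mon.py
```

```text
tcpY -67.7 t 12.8 Fy -2.3 z 37.0
scene 122 top z [72.2 81.4] Y 4.9
   stop front edge Y 59.9
top 37 top z [76.6 80.7] Y 12.2
   stop front edge Y 58.1
```

Call:
arm_command(targets=[0, 0, 0, 0, 1, 0, 1, 0, 0, 0, 0, 2, 0, 1, 0, 0, 0, 0, 3, 0, 1, 0, 0, 0, 0, 4, 0, 1])

```text
time: 13.2
tool_pos: [0.5746, -0.1593, 0.037]
ee_rot: [3.142, -0.0, 2.942]
wrist_force: [-0.9, -2.5, -0.2]
width: 0.0008
finger_force: 1.5
```

```bash
python3 mon.py
```

```text
tcpY -63.7 t 13.3 Fy -2.5 z 37.0
scene 123 top z [70.9 81.5] Y 8.8
   stop front edge Y 63.6
top 36 top z [77.1 81.6] Y 15.8
   stop front edge Y 61.8
```

Call:
arm_command(targets=[0, 0, 0, 0, 1, 0, 1, 0, 0, 0, 0, 2, 0, 1, 0, 0, 0, 0, 3, 0, 1, 0, 0, 0, 0, 4, 0, 1])

```text
time: 13.7
tool_pos: [0.5754, -0.1554, 0.037]
ee_rot: [3.142, -0.0, 2.942]
wrist_force: [-1.5, -3.8, -0.6]
width: 0.0005
finger_force: 1.5
```

```bash
python3 mon.py
```

```text
tcpY -59.7 t 13.8 Fy -1.7 z 37.0
scene 125 top z [71.5 81. ] Y 12.9
   stop front edge Y 68.5
top 38 top z [77.7 81.4] Y 20.1
   stop front edge Y 65.8
```

Call:
arm_command(targets=[0, 0, 0, 0, 1, 0, 1, 0, 0, 0, 0, 2, 0, 1, 0, 0, 0, 0, 3, 0, 1, 0, 0, 0, 0, 4, 0, 1])

```text
time: 14.2
tool_pos: [0.5762, -0.1515, 0.037]
ee_rot: [3.142, -0.0, 2.942]
wrist_force: [-0.9, -3.6, -1.4]
width: 0.0003
finger_force: 1.5
```

```bash
python3 mon.py
```

```text
tcpY -55.6 t 14.3 Fy -2.4 z 37.0
scene 122 top z [72. 81.] Y 16.9
   stop front edge Y 72.2
top 30 top z [76.7 82.2] Y 24.0
   stop front edge Y 69.8
```

Call:
arm_command(targets=[0, 0, 0, 0, 1, 0, 1, 0, 0, 0, 0, 2, 0, 1, 0, 0, 0, 0, 3, 0, 1, 0, 0, 0, 0, 4, 0, 1])

```text
time: 14.7
tool_pos: [0.577, -0.1475, 0.037]
ee_rot: [3.142, -0.0, 2.942]
wrist_force: [-2.1, -2.4, -1.0]
width: 0.0004
finger_force: 1.5
```

```bash
python3 mon.py
```

```text
tcpY -51.7 t 14.8 Fy -3.6 z 37.0
scene 122 top z [71.  81.4] Y 21.2
   stop front edge Y 75.7
top 31 top z [74.3 80.7] Y 28.2
   stop front edge Y 73.7
```

Call:
arm_command(targets=[0, 0, 0, 0, 1, 0, 1, 0, 0, 0, 0, 2, 0, 1, 0, 0, 0, 0, 3, 0, 1, 0, 0, 0, 0, 4, 0, 1])

```text
time: 15.2
tool_pos: [0.5778, -0.1436, 0.037]
ee_rot: [3.141, -0.0, 2.942]
wrist_force: [-1.5, -2.2, -1.7]
width: 0.0008
finger_force: 1.5
```

```bash
python3 mon.py
```

```text
tcpY -47.7 t 15.3 Fy -3.0 z 37.0
scene 126 top z [71.4 81. ] Y 25.2
   stop front edge Y 80.1
top 28 top z [76.2 81.4] Y 32.2
   stop front edge Y 77.7
```

Call:
arm_command(targets=[0, 0, 0, 0, 1, 0, 1, 0, 0, 0, 0, 2, 0, 1, 0, 0, 0, 0, 3, 0, 1, 0, 0, 0, 0, 4, 0, 1])

```text
time: 15.7
tool_pos: [0.5786, -0.1397, 0.037]
ee_rot: [3.142, -0.0, 2.942]
wrist_force: [-1.4, -3.0, -1.4]
width: 0.0005
finger_force: 1.6
```

```bash
python3 mon.py
```

```text
tcpY -43.7 t 15.8 Fy -2.5 z 37.0
scene 123 top z [71.5 80.7] Y 29.0
   stop front edge Y 84.3
top 27 top z [74.8 82. ] Y 36.3
   stop front edge Y 81.5
```

Call:
arm_command(targets=[0, 0, 0, 0, 1, 0, 1, 0, 0, 0, 0, 2, 0, 1, 0, 0, 0, 0, 3, 0, 1, 0, 0, 0, 0, 4, 0, 1])

```text
time: 16.2
tool_pos: [0.5794, -0.1358, 0.037]
ee_rot: [-3.142, -0.0, 2.942]
wrist_force: [-1.9, -4.0, -1.5]
width: 0.0003
finger_force: 1.6
```

```bash
python3 mon.py
```

```text
tcpY -39.7 t 16.3 Fy -3.2 z 37.0
scene 122 top z [71.4 80.9] Y 33.8
   stop front edge Y 88.2
top 30 top z [78.6 81.4] Y 41.5
   stop front edge Y 85.9
```

Call:
arm_command(targets=[0, 0, 0, 0, 1, 0, 1, 0, 0, 0, 0, 2, 0, 1, 0, 0, 0, 0, 3, 0, 1, 0, 0, 0, 0, 4, 0, 1])

```text
time: 16.7
tool_pos: [0.5802, -0.1318, 0.037]
ee_rot: [3.141, -0.0, 2.942]
wrist_force: [-3.0, -1.6, -1.7]
width: 0.0003
finger_force: 1.3
```

```bash
python3 mon.py
```

```text
tcpY -35.5 t 16.8 Fy -1.8 z 37.2
scene 125 top z [69.6 79.2] Y 43.5
   stop front edge Y 91.8
top 31 top z [65.9 69.6] Y 45.1
   stop front edge Y 90.0
```

The top view shows the wing's top fell from 81 to 69.6 mm, so it has dropped. I'll check with a picture.

Run:
```python
from h import *
a=snap('scene');b=snap('top')
c=np.hstack([cv2.resize(a['color'][205:295,280:360,::-1],(400,450),interpolation=cv2.INTER_CUBIC),cv2.resize(b['color'][160:250,290:370,::-1],(400,450),interpolation=cv2.INTER_CUBIC)])
cv2.imwrite('pics/drop.png',c)
yr=np.radians(-11.4);ex=np.array([np.cos(yr),np.sin(yr)]);ey=np.array([-ex[1],ex[0]]);t=np.array([.5872,-.0967])
for n,s in(('a',a),('b',b)):
    C=cloud(s);r=C[...,:2]-t;X=r@ex*1000;Y=r@ey*1000;Z=C[...,2]*1000;g=s['color'].mean(-1)
    m=(abs(X)<25)&(Y>22)&(Y<60)&(Z>48)&(Z<90)&(g<80)
    for y in range(22,60,4):
        k=m&(Y>=y)&(Y<y+4)
        if k.sum():print(n,y,k.sum(),'X',X[k].min().round(1),X[k].max().round(1),'Z',Z[k].min().round(1),Z[k].max().round(1))
```

```text
a 30 2 X -1.7 2.8 Z 53.0 56.2
a 34 40 X -14.7 15.4 Z 48.3 70.5
a 38 58 X -16.7 17.2 Z 49.6 70.2
a 42 11 X -16.8 10.4 Z 48.7 69.1
a 46 2 X -1.2 6.6 Z 66.1 66.9
b 42 20 X -12.7 18.2 Z 54.7 70.1
b 46 10 X -7.9 16.5 Z 49.8 69.6
```

View pics/drop.png

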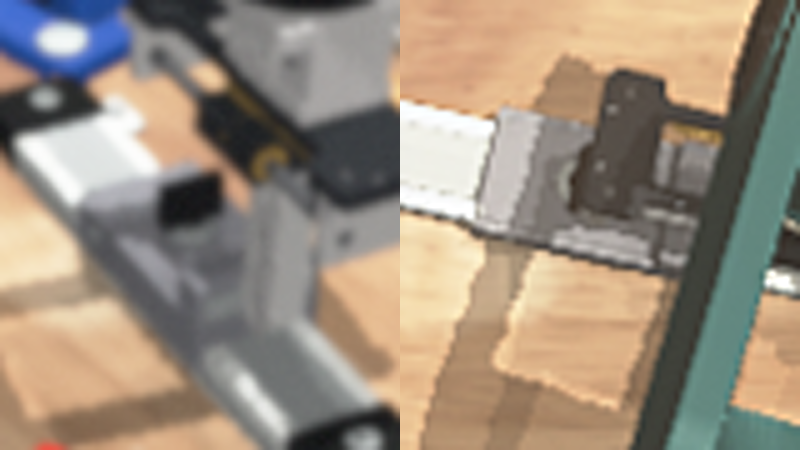

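It has dropped: the collar sits on the stop and the wing's top is at about 70 mm in both views (scene crop (190,200)). I'll back off, go over and regrasp.

Call:
arm_command(targets=[0, 0, 0, 0, -6, 0, 1, 0, 0, 0, 0, -10, 0, 1, 0, 0, 0, 0, -10, -40, 0.4, 0, 0, 0, 0, -10, -58, 0.4, 0, 0, 0, 0, 35, -58, 0.4, 0, 0, 0, 0, 77.6, -58, 0.4, 0, 0, 0, 0, 77.6, -58, 0.4, 0, 0, 0, 0, 77.6, -58, 0.4])

```text
time: 17.7
tool_pos: [0.5959, -0.0553, 0.0954]
ee_rot: [-3.141, 0.001, 2.944]
wrist_force: [0.1, -0.0, 0.6]
width: 0.0283
finger_force: 0.0
```

Run:
```python
from h import *
yr=np.radians(-11.4);ex=np.array([np.cos(yr),np.sin(yr)]);ey=np.array([-ex[1],ex[0]]);t=np.array([.5872,-.0967])
o=robot.get_obs();r=o['tool_pos'][:2]-t;print(o['time'],r@ex*1000,r@ey*1000,o['tool_pos'],o['width'],o['wrist_force'])
s=snap('scene');C=cloud(s);r=C[...,:2]-t;X=r@ex*1000;Y=r@ey*1000;Z=C[...,2]*1000;g=s['color'].mean(-1)
m=(abs(X)<25)&(Y>22)&(Y<60)&(Z>55)&(Z<72)&(g<80);print(m.sum(),np.median(X[m]),np.median(Y[m]),Z[m].max(),np.percentile(X[m],[3,97]))
```

```text
17.7 0.38643867015301137 42.27458899932716 [ 0.5959347  -0.05533582  0.09537284] 0.02828559163589497 [ 0.11580773 -0.010671    0.58906259]
93 -1.2422939272799984 39.68492142607882 70.64464883897803 [-16.1902611   15.29183139]
```

Call:
arm_command(targets=[0, 0, 0, 0, 0, 25, 0.4, 0, 0, 0, 0, 0, 42, 0.4, 0, 0, 0, 0, 0, 46.5, 0.4, 0, 0, 0, 0, 0, 46.5, 0.7, 0, 0, 0, 0, 0, 46.5, 0.9, 0, 0, 0, 0, 0, 46.5, 1, 0, 0, 0, 0, 0, 46.5, 1, 0, 0, 0, 0, 0, 46.5, 1])

```text
time: 18.55
tool_pos: [0.5965, -0.0564, 0.0499]
ee_rot: [-3.141, 0.003, 2.942]
wrist_force: [-0.3, -0.6, 2.7]
width: 0.0098
finger_force: 30.0
```

Call:
arm_command(targets=[0, 0, 6, 0, 0, 0, 1, 0, 0, 12, 0, 0, 0, 1, 0, 0, 18, 0, 0, 0, 1, 0, 0, 24, 0, 0, 0, 1, 0, 0, 30, 0, 0, 0, 1, 0, 0, 36, 0, 0, 0, 1, 0, 0, 42, 0, 0, 0, 1, 0, 0, 48, 0, 0, 0, 1, 0, 0, 54, 0, 0, 0, 1, 0, 0, 60, 0, 0, 0, 1, 0, 0, 66, 0, 0, 0, 1, 0, 0, 72, 0, 0, 0, 1, 0, 0, 78, 0, 0, 0, 1, 0, 0, 82, 0, 0, 0, 1, 0, 0, 82, 0, 0, 0, 1])

```text
time: 20.05
tool_pos: [0.597, -0.0558, 0.05]
ee_rot: [3.138, -0.0, 1.511]
wrist_force: [1.2, -0.3, 3.7]
width: 0.0095
finger_force: 30.0
```

```bash
python3 -c "
from h import *
o=robot.get_obs();print(o['tool_pos'],np.degrees(o['ee_rot']),o['wrist_force'],o['wrist_torque'],o['width'])"
```

```text
[ 0.59697643 -0.05582941  0.04997239] [ 1.79792396e+02 -2.96038003e-03  8.66023317e+01] [ 1.16888374 -0.34107456  3.73162386] [-1.21625289e-01 -2.46693835e-01 -9.97560953e-05] 0.009511287094613853
```

Turning freely, with no moment about z. I'll go on to 90°, feeling for the end stop.

Call:
arm_command(targets=[0, 0, 3, 0, 0, 0, 1, 0, 0, 6, 0, 0, 0, 1, 0, 0, 8, 0, 0, 0, 1, 0, 0, 9, 0, 0, 0, 1, 0, 0, 9, 0, 0, 0, 1])

```text
time: 20.55
tool_pos: [0.5969, -0.0558, 0.0499]
ee_rot: [3.138, -0.001, 1.355]
wrist_force: [2.2, 0.9, 5.6]
width: 0.0097
finger_force: 30.0
```

```bash
python3 -c "
from h import *
o=robot.get_obs();print(o['tool_pos'],np.degrees(o['ee_rot']),o['wrist_force'],o['wrist_torque'],o['width'])"
```

```text
[ 0.59690602 -0.05583777  0.04994368] [ 1.79807665e+02 -3.70969555e-02  7.76477784e+01] [2.16347793 0.90163961 5.59686373] [ 0.03124993 -0.32382219  0.09402836] 0.009726298366372491
```

Call:
arm_command(targets=[0, 0, 0, 0, 0, 0, 0.4, 0, 0, 0, 0, 0, 0, 0.4, 0, 0, 0, 0, 0, 0, 0.4, 0, 0, 0, 0, 0, 0, 0.4, 0, 0, 0, 0, 0, -10, 0.4, 0, 0, 0, 0, 0, -40, 0.4, 0, 0, 0, 0, 0, -80, 0.4, 0, 0, 0, 0, -50, -120, 0.4, 0, 0, 0, 0, -100, -150, 0.4, 0, 0, 0, 0, -150, -150, 0.4, 0, 0, 0, 0, -150, -150, 0.4])

```text
time: 21.65
tool_pos: [0.447, -0.023, 0.2016]
ee_rot: [3.138, -0.0, 1.355]
wrist_force: [0.9, -1.1, 0.3]
width: 0.0281
finger_force: 0.0
```

Run:
```python
from h import *
a=snap('scene');b=snap('top')
c=np.hstack([cv2.resize(a['color'][205:295,280:360,::-1],(400,450),interpolation=cv2.INTER_CUBIC),cv2.resize(b['color'][160:250,290:370,::-1],(400,450),interpolation=cv2.INTER_CUBIC)])
cv2.imwrite('pics/end.png',c)
o=robot.get_obs();print(o['time'],o['tool_pos'],o['width'],o['wrist_force'])
C=cloud(a);yr=np.radians(-11.4);ex=np.array([np.cos(yr),np.sin(yr)]);ey=np.array([-ex[1],ex[0]]);t=np.array([.5872,-.0967])
r=C[...,:2]-t;X=r@ex*1000;Y=r@ey*1000;Z=C[...,2]*1000;m=(abs(X)<25)&(Y>15)&(Y<65)&(Z>50)&(Z<90)&(a['color'].mean(-1)<80)
p=np.stack([X[m],Y[m]]);V=np.linalg.eigh(np.cov(p))[1][:,1];print(m.sum(),p.mean(1),Z[m].max(),np.degrees(np.arctan2(V[1],V[0])))
```

```text
21.75 [ 0.44793925 -0.02319577  0.20105857] 0.02822067911988498 [-0.04823592 -0.78172175  0.04212089]
76 [-2.8656065  35.58356824] 70.2628908196169 93.44300694279542
```

View pics/end.png

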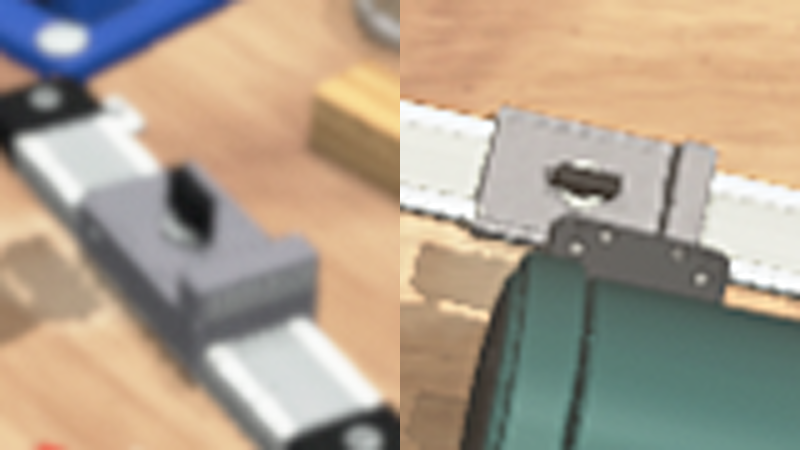

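The screw is seated and its wing lies along the rail (top crop (585,183), scene crop (190,205)). The top of the wing is at 70 mm and the robot is clear, so I'm handing in.

```bash
python3 -c "
from bench import robot
print(robot.close_job())"
```

```text
the job is handed in; nothing more can be done
None
```

I put the thumbscrew in the stop's slot and slid the stop until the screw dropped through both slots. I then turned it about 91° clockwise to lock it, let go, and handed the job in at about 22 s.

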